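# Clip the circuit board down and square it up on the rotary stage

### The job

Get the circuit board on the rotary stage ready for the microscope. First, with a fingertip against its upright pin, push each of the two swing clips round until it reaches in over the board and comes to its stop; then push the turntable's handle round until the long pale line on the turntable's rim meets the fixed pointer on the base. Only push: do not press on or shift the board itself, lift nothing, and leave the things lying around where they are.

Things in the scene. Friction and masses are not known exactly. Their poses are not given: they have to be found in the camera images.
- turntable: Black disc (diameter 190, top face 46 mm above the bench) that turns on the stage's upright axis; origin on the axis at its top face, axes turn with it: the board lies centred, long side along y; the handle points to -y. Even friction (0.28 N m, about 2 N at the handle); stays where it is left, no detent. Starts 0.4 to 1.0 rad clockwise (from above) of where it must go.
- zero_line (a point): Outer end, at the disc's rim 94.5 mm from the axis, of the turntable's zero line: pale, 21 mm long (radially) and 4 mm wide, the only long one among fine graduations. It lies on the turntable's +x axis, a quarter turn counter-clockwise from the handle.
- pointer_tip (a point): Where the fixed pointer reaches the disc's rim, 98.5 mm from the axis, on the base's +x axis; point given at the disc's top height, 46 mm. The pointer is a pale steel finger 4.5 mm wide on a fixed block 20 x 22 mm, its top 49 mm above the bench. When zero line and pointer are in line the two points are 4 mm apart and board and handle are square to the base plate.
- stage: Fixed base of the rotary stage, a steel plate lying a little askew on the bench, top 20 mm above it. Origin on the bench under the turntable's axis, axes along its sides: it reaches to x = +-125, y = -130 and +195 mm. The bearing housing under the disc has radius 99 mm and is 33 mm high.
- handle_knob (a point): Centre of the black ball (diameter 18) on the end of the turntable's handle, 162 mm from the axis. The handle is a level steel rod 10 mm thick, running radially from 92 to 158 mm from the axis, rod axis 40 mm above the bench. Below it are only the base plate and the bench. Axes as the turntable's.
- clip_a (a joint): Angle (rad) of swing clip a about its upright pivot: 0 lying alongside the board, 1.5 at its stop, reaching square in over the board; grows counter-clockwise from above. Starts at 0 to 0.3. Light friction (0.03 N m, about 0.8 N at the pin); stays where it is left.
- clip_b (a joint): The same for swing clip b, on the other long side of the board (clip a turned half a turn about the turntable's axis); also counter-clockwise to close.
- clip_a_pin (a point): Point on the axis of clip a's upright finger pin (steel, diameter 10, from 60.5 to 83 mm above the bench), 70.5 mm above the bench. The clip is a flat steel arm 12 mm wide, 7 mm thick, underside 53.5 mm above the bench, 1.5 mm over the board; the pin stands on its rounded end, 38 mm from the pivot.
- clip_b_pin (a point): The same point on clip b's pin.
- clip_a_pivot (a point): Clip a's pivot axis, at the top of its arm (60.5 mm above the bench): a black screw head of 13 mm diameter, 6 mm tall, on a pillar of the turntable. In the turntable's frame it stands at x = 62, y = -45 mm; the open clip points from it to +y.
- clip_b_pivot (a point): The same for clip b; in the turntable's frame at x = -62, y = 45 mm; the open clip points from it to -y.
- board: Green circuit board 80 x 120 x 2 mm (50 g), lying loose in a low nest of corner stops on the turntable, about 1.5 mm of play; origin at the centre of its underside, 50 mm above the bench, long side along its y. Its top face is 52 mm above the bench, its tallest component 58 mm.
- tweezers: Steel tweezers, 115 mm long, 7 mm high, lying on the base plate's free end; origin at mid-length on the underside. Leave.
- flux_bottle: Small amber bottle, diameter 34, 75 mm tall, standing on the bench near the stage; origin under its centre. Leave.
- solvent_jar: Glass jar with steel lid, diameter 52, 60 mm tall, standing between the stage and the robot; origin under its centre. Leave.
- solder_spool: Spool of wire standing on end, diameter 48, 42 mm tall, between the stage and the robot; origin under its centre. Leave.
- screwdriver: Screwdriver with black handle, 150 mm long, lying on the bench to the robot's left; origin on its length. Leave.
- brush: Brush with wooden handle, 150 mm long, lying on the bench to the robot's right; origin on its length. Leave.
- parts_tray: Black compartment tray 100 x 150 x 28 mm with small parts, on the bench to the robot's left; origin under its centre. Leave.
Mind the look-alikes: they are no part of the job. What is meant by the board is not orange or red, and is the smaller of those in its own colour.

How it is judged:
On the way, in this order (a step that is already met when the one before it is completed fails the run):
1. both swing clips are pushed in over the board to their stops (value of joint each of clip_a, clip_b above 1.36 rad), for 0.2 s.
2. then the turntable is turned until its zero line meets the pointer (y of zero_line in the frame of stage between -0.0055 and 0.0055 m and x of zero_line in the frame of stage above 0 m), for 0.2 s.
At the end, for the whole second after the job is handed in: Both clips within 0.14 rad (8 degrees) of their stops at 1.5 rad; the end of the turntable's zero line within 5.5 mm (about 3 degrees) sideways of the fixed pointer, turntable at rest; the board still seated in its nest (within 6 mm of the centre, within 0.08 rad of square, not lifted) (all of step 1 and all of step 2 and horizontal distance between board and turntable below 0.006 m and z of board in the frame of turntable below 0.007 m and angle between the y axis of board and the y axis of turntable, either way round below 0.08 rad and angular speed of turntable below 0.03 rad/s); the robot touches nothing.
It fails at once if the fingers press on the board (over 2 N) (contact force between the fingers and board above 2 N).
It fails at once if the board is lifted or tipped out of its nest (z of board in the frame of turntable above 0.01 m or angle between board's own z axis and vertical above 0.12 rad).
It fails at once if a thing lying around is moved more than 15 mm or lifted (distance of any of tweezers, flux_bottle, solvent_jar, solder_spool, screwdriver, brush, parts_tray from where it was at the start of the episode above 0.015 m).
It also fails if it takes over 72 s, if anything falls off the work surface, if the arm or the gripper's body presses on something with over 40 N, if the wrist force passes 120 N, or if a joint passes its speed limit or range.

### The arm

A 7-joint arm with a two-finger parallel gripper is mounted at the origin on the work surface. World frame = base frame: x ahead of the robot, y to its left, z up, the work surface at z = 0. Lengths are in m, angles in rad, forces in N, time in s.
With the tool pointing down it reaches from about 0.4 to 0.875 m from the base axis. Payload 19.3 kg.
Tool frame: the origin (TCP) lies between the finger pads; the fingertips stand 17 mm ahead of it and the grasp point (between the pads) lies 2 mm behind it (bot.tips_ahead is the z of the fingertips in the tool frame, in m); z points along the fingers, y is the direction in which the jaws open and shut (so a half turn about z gives the same grasp; the last joint's range is limited). The gripper opens to 85 mm and grips with 20 to 120 N. Pads are 22 mm wide; open, the fingers measure 114 mm over their backs; the gripper's body (76 mm by 85 mm) begins 54 mm behind the grasp point. The pads swing forward as they close: fully open they stand 13 mm farther back than shut.
Start: joints at [1.202, 0.521, -0.036, 1.599, 0.021, 1.021, -0.113], TCP at [0.184, -0.597, 0.248] pointing down, gripper open.
Joint ranges: [-2.91, 2.91], [-0.3, 2.13], [-1.5, 1.42], [0.17, 2.43], [-1.26, 4.41], [0.16, 1.93], [-2.52, 2.52]. Speed limits (rad/s): [1.89, 1.89, 2.39, 2.39, 3.01, 3.01, 3.01].

### API

Orientations are given as [roll, pitch, yaw] about the fixed x, y, z axes, in that order (R = Rz(yaw) Ry(pitch) Rx(roll)).
In Python, from workcell import telemetry, cams, job, bot gives the robot as it stands.
- The arm moves only by the tool arm_command, never from a script. Its argument "deltas" is a list of rows, each a list of 7 numbers: the opening, from -1 (shut) to 1 (fully open), so that 0 is half open, then the shift along the tool's x, y, z normalised to -1 to 1, where 1 is 150 mm, then the turn, a rotation vector about the tool's x, y, z normalised to -1 to 1, where 1 is 45 degrees. In form: [[hand, tx, ty, tz, rx, ry, rz], ...]. A call has 1 to 8 rows; each row is the pose to reach, as a shift and turn from the pose commanded when the call began, along the tool's axes at that moment; what a row does not reach only later rows make up. A row lasts 1/8 s, in which the tool goes at most 62.5 mm and 10.7 degrees, less where a joint would pass 70% of its speed; a pose out of reach is approached as far as the arm can. A call with a number of a shift or a turn outside -1 to 1 is refused whole. A call with a gripper value outside its range is refused whole. The fingers move at their own pace and stop on an object; "newtons" is the grip in N (left out, the last holds). Time passes only in rows, so rows that repeat a pose let the fingers close. It gives the time, the measured TCP pose, the force and the opening at its end, in the units of the state.
- telemetry.observe(): the state, without advancing time (a new reading comes with each control period).
- cams.grab_frame(name): name is "side" or "top" or "wrist"; returns the picture (400x640x3 uint8, blue, green, red); there is no depth.
- cams.get_calibration(name): a dict with "fx", "fy", "cx", "cy" (pixels), "k1" (the pictures are not rectified: a ray, as slopes to the right and down, at radius r is drawn at 1 + k1 r^2 times it, then the intrinsics apply), "R" (3x3) and "t" (3): a world point X has camera coordinates R X + t. Camera axes: x right, y down, z forward; pixel columns grow to the right and rows downward; lengths in m; the calibration is good to about 2 mm. A picture is of the moment at which its call begins: read the wrist's pose just before it. get_calibration takes no time and is no camera call; for the wrist camera it gives the pose at the moment of the call.
- job.job_done(): hands the job in, once; it reports no verdict.
The state is a dict: "clock": time; "qpos": joint angles; "qd": joint speeds; "joint_efforts": joint torques, N m; "position": TCP position; "tool_rot": TCP orientation; "force": force on the tool from outside, world axes, zero at the start; "moment": the same for the moment, N m; "grip_width": finger opening in m.
Only numpy, scipy, OpenCV 4.12 (cv2) and the standard library are available. Lean on these libraries where they do the work, as an engineer would, in place of code of your own. Each camera call takes 0.05 s, during which the arm holds its last target.

## Working session

There is one attempt and no reset: what is moved stays moved. The work goes in short steps, Python scripts to look and compute and a tool call to move; the robot and the scene stay as the last step left them, time stands still between calls to the robot, and variables do not carry over. Pictures are saved under pics/ and viewed, and the job is handed in when it is done.

Besides the shell and the picture viewer there is one more tool, called after "Emit:" as name([rows], argument=value, ...), one row to a line, values as JSON. arm_command: Moves the arm, as the interface text tells. Its arguments: {"type":"object","properties":{"deltas":{"type":"array","items":{"type":"array","items":{"type":"number"}}},"newtons":{"type":"number"}},"required":["deltas"]}

```bash
mkdir -p pics; ls
python3 - <<'E'
from workcell import telemetry, cams, job, bot
import cv2
s=telemetry.observe(); print({k:(v if isinstance(v,(int,float)) else [round(float(a),4) for a in v]) for k,v in s.items()}); print(bot.tips_ahead)
for n in ["side","top"]:
    im=cams.grab_frame(n); cv2.imwrite(f"pics/{n}0.png",im); c=cams.get_calibration(n); print(n,c)
E
```

```text
pics
{'clock': 0.0, 'qpos': [1.2018, 0.522, -0.0363, 1.6, 0.0212, 1.0211, -0.1128], 'qd': [0.0009, -0.0, -0.0011, 0.0001, -0.0006, -0.0009, -0.0008], 'joint_efforts': [-0.0006, -92.7097, 1.98, -36.9925, 0.0178, 0.0083, 0.0], 'position': [0.1838, -0.597, 0.2477], 'tool_rot': [-3.1405, 0.0001, 0.2988], 'force': [-0.2919, -0.3009, 0.3988], 'moment': [0.0164, 0.0171, 0.0226], 'grip_width': 0.08542958761098436}
0.017
side {'fx': 414.2548682377359, 'fy': 414.2548682377359, 'cx': 329.6798693312255, 'cy': 197.3517321047721, 'k1': 0.029204080801077902, 'R': array([[-0.89271469, -0.45032032,  0.01649524],
       [-0.24817594,  0.46077084, -0.85211439],
       [ 0.3761239 , -0.76478876, -0.52309556]]), 't': array([0.52052167, 0.20083332, 0.98776455])}
top {'fx': 481.0334153271661, 'fy': 481.0334153271661, 'cx': 315.4104813704927, 'cy': 200.6041204657511, 'k1': -0.131590043570348, 'R': array([[ 0.01905387, -0.99966965, -0.01724951],
       [-0.99077784, -0.0165639 , -0.13448015],
       [ 0.13415   ,  0.0196528 , -0.99076614]]), 't': array([0.02662273, 0.58214182, 1.2587867 ])}
```

View pics/side0.png

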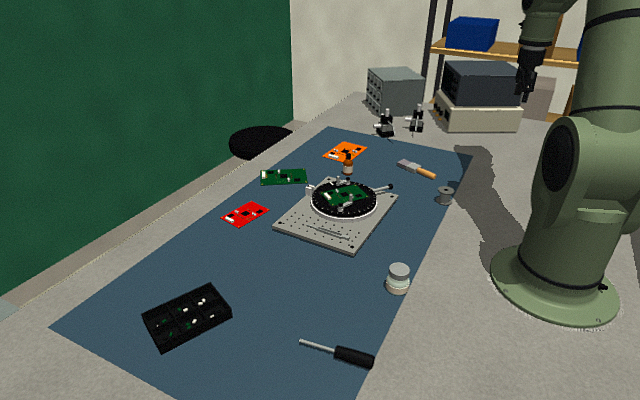

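View pics/top0.png

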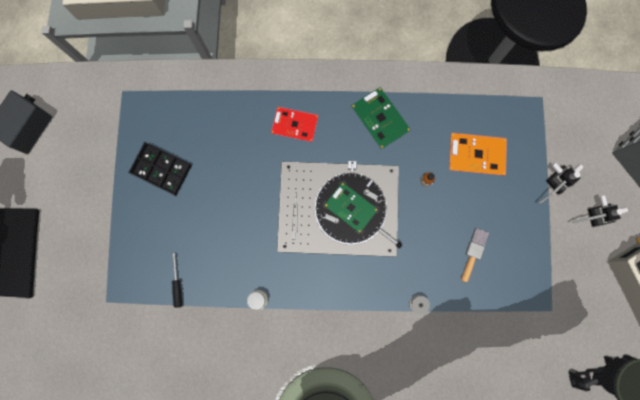

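The boards are orange at (478,154), red at (295,124), a larger green one at (381,117) and a smaller green one on the turntable at (350,207). The one on the turntable fits the description. I'll enlarge that area to confirm.

Run:
```python
import cv2
im=cv2.imread("pics/top0.png"); c=im[150:265,270:430]; cv2.imwrite("pics/top0c.png",cv2.resize(c,None,fx=5,fy=5,interpolation=cv2.INTER_CUBIC))
im=cv2.imread("pics/side0.png"); c=im[140:260,265:425]; cv2.imwrite("pics/side0c.png",cv2.resize(c,None,fx=5,fy=5,interpolation=cv2.INTER_CUBIC))
```

```text
(no output)
```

View pics/top0c.png

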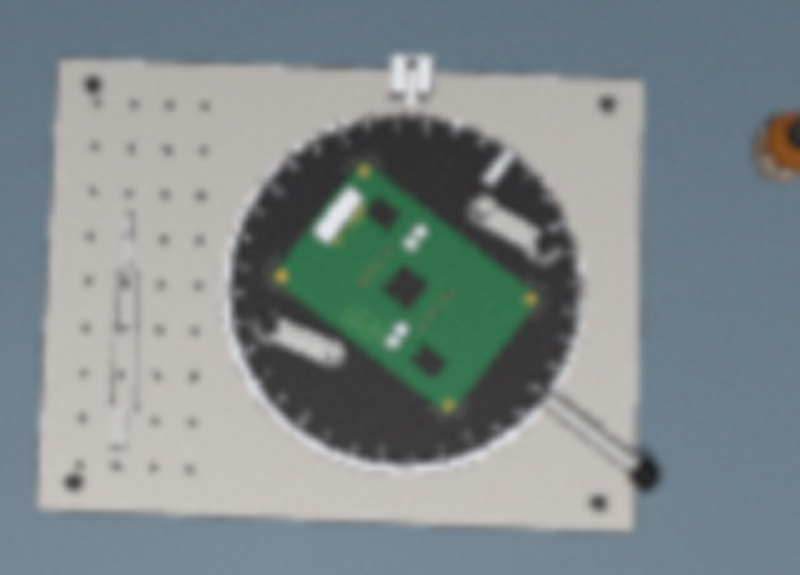

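View pics/side0c.png

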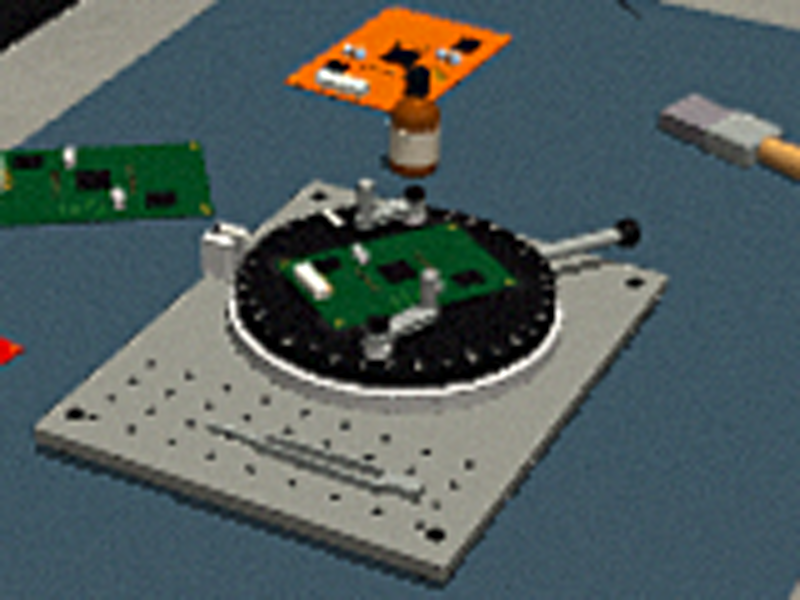

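The crop shows the turntable centred at about (351,208), the zero line at about (369,184) and the pointer at (352,168). The knob is at (399,244). Clip a's pivot and pin are at about (379,199) and (366,191), clip b's at about (323,215) and (337,221). The smaller green board on the disc is confirmed. Next I measure these points.

```bash
cat > h.py <<'E'
import numpy as np, cv2
def ray(c,uv):
    x=(uv[0]-c['cx'])/c['fx']; y=(uv[1]-c['cy'])/c['fy']
    rd=np.hypot(x,y); r=rd
    for _ in range(30): r=rd/(1+c['k1']*r*r)
    s=r/rd if rd>0 else 1
    d=c['R'].T@np.array([x*s,y*s,1.]); o=-c['R'].T@c['t']; return o,d
def onz(c,uv,z):
    o,d=ray(c,uv); return o+d*((z-o[2])/d[2])
def proj(c,X):
    p=c['R']@np.asarray(X,float)+c['t']; x,y=p[:2]/p[2]; f=1+c['k1']*(x*x+y*y)
    return np.array([c['fx']*x*f+c['cx'],c['fy']*y*f+c['cy']])
E
python3 - <<'E'
from h import *; from workcell import cams
c=cams.get_calibration('top'); np.set_printoptions(precision=4,suppress=True)
P=lambda u,v,z: onz(c,(270+(u+.5)/5-.5,150+(v+.5)/5-.5),z)
# disc rim points from the crop (dark disc edge at height .046)
im=cv2.imread('pics/top0.png')
hsv=cv2.cvtColor(im,cv2.COLOR_BGR2HSV)
m=(hsv[...,2]<100).astype(np.uint8); m[:165]=0;m[250:]=0;m[:,:310]=0;m[:,388:]=0
cs,_=cv2.findContours(m,cv2.RETR_EXTERNAL,cv2.CHAIN_APPROX_NONE); k=max(cs,key=cv2.contourArea)
h=cv2.convexHull(k)[:,0]; e=cv2.fitEllipse(h); print(e)
ctr=onz(c,e[0],.046); print('disc ctr',ctr)
print('plate corners',[P(*q,.02) for q in [(60,60),(645,80),(632,530),(38,508)]])
print('pointer',P(411,92,.049),'knob',P(645,472,.04),'zero outer',P(510,153,.046),'inner',P(490,183,.046))
print('a piv',P(545,245,.0665),'pin',P(482,205,.083)); print('b piv',P(270,325,.0665),'pin',P(335,352,.083))
for n,q in dict(flux=(0,0)).items(): pass
print('flux',onz(c,(429,178),.075),'jar',onz(c,(258,299),.06),'spool',onz(c,(420,301),.042))
for s,q in [('jar',0)]: pass
E
```

```text
((350.5789794921875, 207.43905639648438), (68.31119537353516, 68.60316467285156), 107.97735595703125)
disc ctr [ 0.5638 -0.0577  0.046 ]
plate corners [array([0.692 , 0.1334, 0.02  ]), array([ 0.686 , -0.1913,  0.02  ]), array([ 0.4378, -0.1834,  0.02  ]), array([0.4441, 0.1384, 0.02  ])]
pointer [ 0.6709 -0.0599  0.049 ] knob [ 0.4683 -0.1874  0.04  ] zero outer [ 0.6388 -0.1138  0.046 ] inner [ 0.6222 -0.103   0.046 ]
a piv [ 0.5861 -0.1305  0.0665] pin [ 0.6043 -0.0956  0.083 ]
b piv [0.5411 0.0142 0.0665] pin [ 0.5259 -0.0197  0.083 ]
flux [ 0.6423 -0.2637  0.075 ] jar [0.3173 0.1815 0.06  ] spool [ 0.3183 -0.2444  0.042 ]
```

The measurements agree with the sizes given. The stage yaw is about -1.2° and the turntable yaw about -36.6°, so it has to turn about +0.62 rad. Both pivots fall where expected, and the clips sit at about 0.16 rad (a) and 0.22 rad (b). I'll move over the stage with the fingers shut.

Emit:
arm_command([
  [-1,0.4,-0.24,0,0,0,0],
  [-1,0.8,-0.48,0,0,0,0],
  [-1,0.97,-0.58,0,0,0,0],
  [-1,0.97,-0.58,0,0,0,0],
], newtons=40)

```text
clock: 0.6
position: [0.3, -0.4688, 0.2483]
tool_rot: [-3.141, -0.001, 0.304]
force: [1.1, -0.5, 0.4]
grip_width: 0.012
```

Emit:
arm_command([
  [-1,0.4,-0.24,0,0,0,0],
  [-1,0.8,-0.48,0,0,0,0],
  [-1,0.97,-0.58,0,0,0,0],
  [-1,0.97,-0.58,0,0,0,0],
])

```text
clock: 1.1
position: [0.4126, -0.3435, 0.2481]
tool_rot: [-3.141, -0.001, 0.303]
force: [-0.2, -0.0, 0.5]
grip_width: 0.0
```

Emit:
arm_command([
  [-1,0.4,-0.24,0,0,0,0],
  [-1,0.8,-0.48,0,0,0,0],
  [-1,0.97,-0.58,0,0,0,0],
  [-1,0.97,-0.58,0,0,0,0],
])

```text
clock: 1.6
position: [0.5256, -0.218, 0.2479]
tool_rot: [-3.141, -0.0, 0.302]
force: [-0.5, -0.3, -0.1]
grip_width: 0.0001
```

```bash
cat >> h.py <<'E'
from scipy.spatial.transform import Rotation as Rn
def delta(s,xyz,yaw):
    R=Rn.from_euler('xyz',s['tool_rot']).as_matrix()
    Rt=Rn.from_euler('xyz',[np.pi,0,yaw]).as_matrix()
    return np.round(np.r_[R.T@(np.asarray(xyz)-s['position'])/.15, Rn.from_matrix(R.T@Rt).as_rotvec()/(np.pi/4)],3)
E
python3 - <<'E'
from h import *; from workcell import cams,telemetry
c=cams.get_calibration('wrist'); im=cams.grab_frame('wrist'); cv2.imwrite('pics/w1.png',im); print(c)
s=telemetry.observe(); print(s['clock'],delta(s,[.655,-.087,.2],.2))
E
```

```text
{'fx': 292.91142831974946, 'fy': 292.91142831974946, 'cx': 321.5790352292127, 'cy': 201.77505512800386, 'k1': -0.02889461661016749, 'R': array([[ 2.97977068e-01, -9.54572650e-01, -8.49668290e-04],
       [-9.12566201e-01, -2.85125356e-01,  2.93132155e-01],
       [-2.80058200e-01, -8.65712815e-02, -9.56071555e-01]]), 't': array([-0.36364669,  0.37915137,  0.50595761])}
1.65 [ 1.095e+00 -5.900e-01  3.180e-01 -0.000e+00  1.000e-03  1.270e-01]
```

View pics/w1.png

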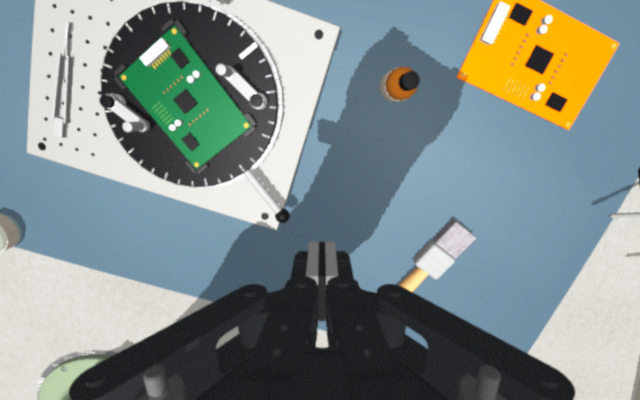

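The wrist view shows the board near (187,100) with the disc around it and the knob at (282,215). Clip a is around (242,87) and clip b around (125,113). I'll enlarge it to refine the points.

Run:
```python
import cv2
im=cv2.imread("pics/w1.png"); c=im[0:160,90:300]; cv2.imwrite("pics/w1c.png",cv2.resize(c,None,fx=3.75,fy=3.75,interpolation=cv2.INTER_CUBIC))
```

```text
(no output)
```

View pics/w1c.png

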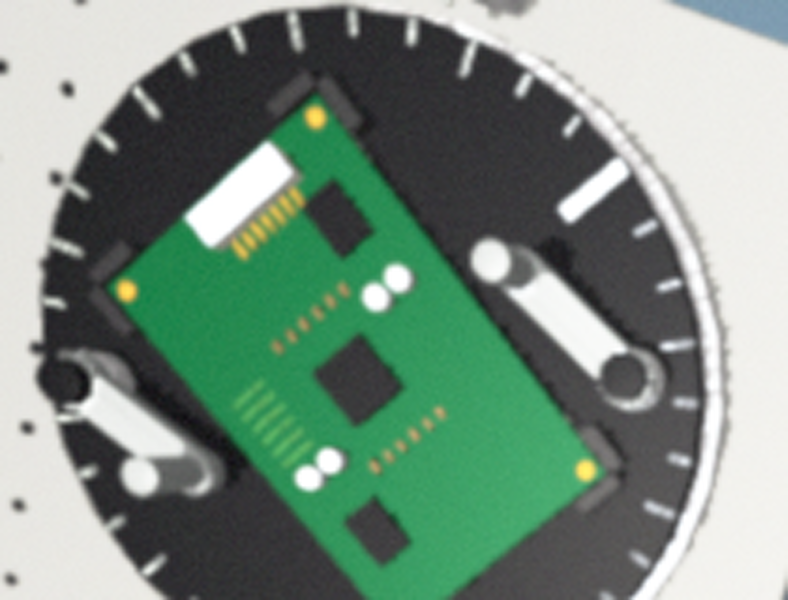

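Run:
```python
from h import *; from workcell import cams,telemetry
np.set_printoptions(precision=4,suppress=True)
c=cams.get_calibration('wrist'); f=3.75
P=lambda u,v,z: onz(c,(90+(u+.5)/f-.5,(v+.5)/f-.5),z)
zo,zi=P(628,165,.046),P(568,215,.046)
pa,va=P(491,261,.083),P(628,373,.0665); pb,vb=P(141,476,.083),P(65,381,.0665)
print('zero',zo,zi,'a',va,pa,'b',vb,pb)
ctr=(va+vb)/2; print('ctr',ctr)
yaw=np.arctan2((va-vb)[1],(va-vb)[0])-np.arctan2(-45,62); print('tt yaw',np.degrees(yaw), 'sep',np.linalg.norm(va-vb),153.2, 'zero ang',np.degrees(np.arctan2(*(zo-ctr)[1::-1])),np.linalg.norm((zo-ctr)[:2]))
for p,v,s in((pa,va,0),(pb,vb,np.pi)):
    d=(p-v)[:2]; print(np.linalg.norm(d),np.arctan2(d[1],d[0])-yaw-np.pi/2-s)
print(onz(c,(282,215),.04), proj(c,[0,0,0]))
```

```text
zero [ 0.639  -0.1155  0.046 ] [ 0.6223 -0.1028  0.046 ] a [ 0.5877 -0.1326  0.0665] [ 0.6037 -0.0978  0.083 ] b [0.5422 0.0125 0.0665] [ 0.527  -0.0206  0.083 ]
ctr [ 0.565  -0.0601  0.0665]
tt yaw -36.61562781379271 sep 0.15199422469425017 153.2 zero ang -36.8075457746343 0.09251919567521559
0.03827719648134805 0.20924518952184235
0.03641049373746467 -6.074855287585165
[ 0.4672 -0.1868  0.04  ] [117.2354 413.8334]
```

Run:
```python
from h import *; from workcell import cams,telemetry
s=telemetry.observe(); print(s['clock'],delta(s,[.634,-.088,.15],.206))
```

```text
1.65 [ 0.959 -0.625  0.652 -0.     0.001  0.119]
```

Emit:
arm_command([
  [-1,0.35,-0.23,0.1,0,0,0.06],
  [-1,0.7,-0.45,0.3,0,0,0.119],
  [-1,0.96,-0.625,0.5,0,0,0.119],
  [-1,0.96,-0.625,0.65,0,0,0.119],
  [-1,0.96,-0.625,0.65,0,0,0.119],
])

```text
clock: 2.28
position: [0.6329, -0.0897, 0.1491]
tool_rot: [3.142, 0.004, 0.203]
force: [-0.7, -0.9, 0.3]
grip_width: 0.0
```

Run:
```python
from h import *; from workcell import cams,telemetry
s=telemetry.observe(); print(s['clock'],s['position'],delta(s,[.634,-.088,.088],.206))
c=cams.get_calibration('wrist'); print(proj(c,[.604,-.098,.083]),proj(c,[.604,-.098,.0605]))
im=cams.grab_frame('wrist'); cv2.imwrite('pics/w2.png',im)
```

```text
2.275 [ 0.63290561 -0.08967175  0.14908943] [ 0.011 -0.009  0.407  0.     0.005 -0.003]
[325.73999375 261.26160497] [325.3595302  247.47507944]
```

View pics/w2.png

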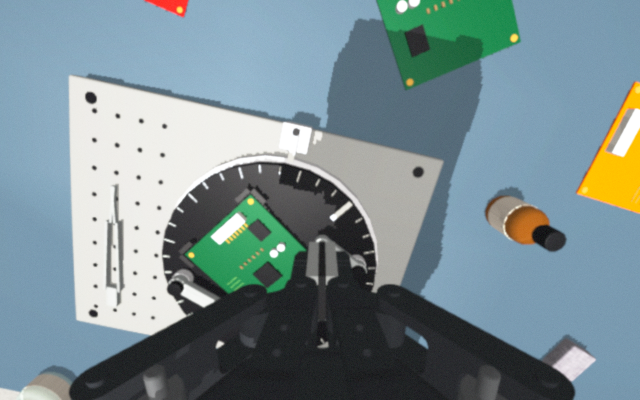

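Run:
```python
from h import *; from workcell import cams,telemetry
s=telemetry.observe();R=Rn.from_euler('xyz',s['tool_rot']).as_matrix();p=s['position']
c=cams.get_calibration('wrist'); print(-c['R'].T@c['t'])
for q in [(0,0,.017),(.011,0,.017),(-.011,0,.017),(.011,.0145,.017),(.011,0,0)]: print(q,proj(c,p+R@q))
print(proj(c,[.6038,-.098,.083]),proj(c,[.5873,-.1322,.0665]), proj(c,[.5417,.0142,.0665]))
im=cv2.imread('pics/w2.png')[180:330,230:420]; cv2.imwrite('pics/w2c.png',cv2.resize(im,None,fx=4,fy=4,interpolation=cv2.INTER_CUBIC))
cv2.imwrite('pics/s2.png',cv2.resize(cams.grab_frame('side')[100:260,265:465],None,fx=4,fy=3.7,interpolation=cv2.INTER_CUBIC))
```

```text
[ 0.70600126 -0.07420957  0.27491451]
(0, 0, 0.017) [322.91768708 256.33614256]
(0.011, 0, 0.017) [322.96149345 237.47557447]
(-0.011, 0, 0.017) [322.87539919 274.39958059]
(0.011, 0.0145, 0.017) [350.58260908 237.4839254 ]
(0.011, 0, 0) [323.12307171 252.30293413]
[325.03157301 261.33626558] [361.88500269 276.76913128] [177.4412808  292.21372902]
```

View pics/w2c.png

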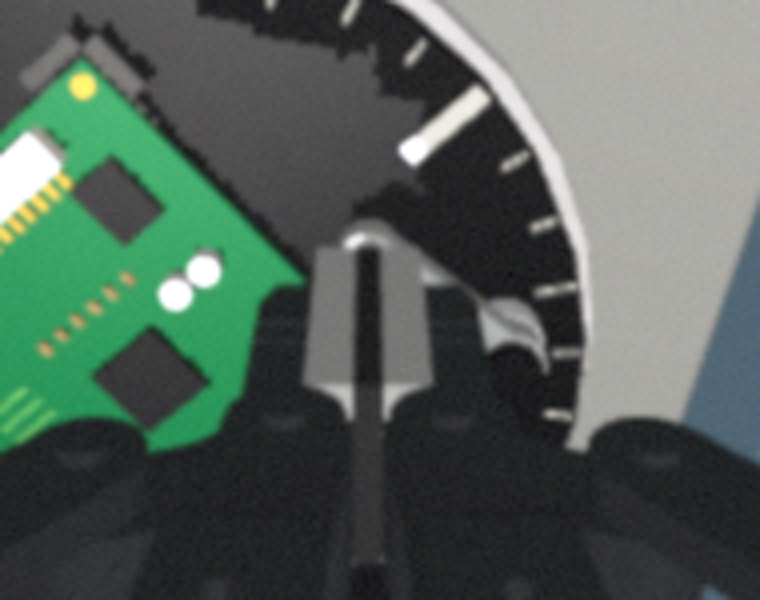

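View pics/s2.png

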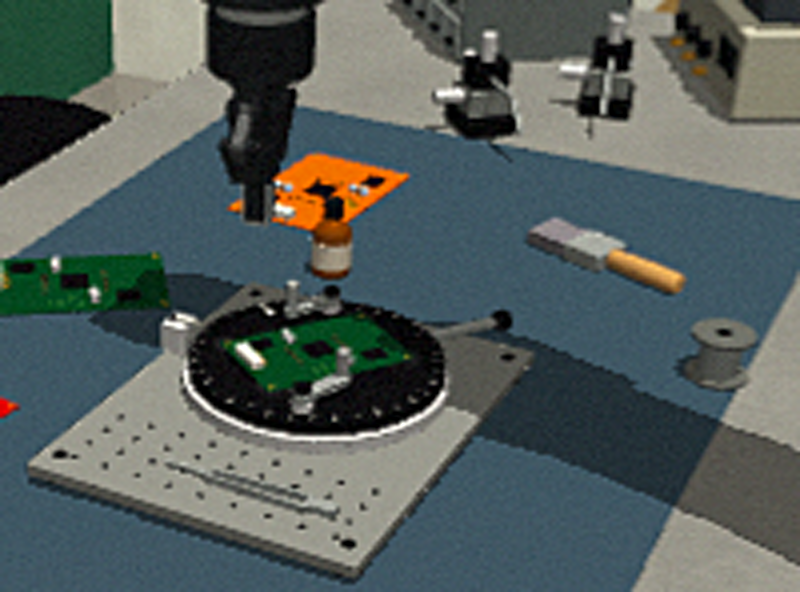

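Run:
```python
from h import *; from workcell import cams,telemetry
c=cams.get_calibration('side'); s=telemetry.observe();p=s['position']
for z in (.142,.132,.122): print(z,proj(c,[p[0],p[1],z]))
print('seen',265+257/4,100+222/3.7)
print(delta(s,[.634,-.088,.089],.206))
```

```text
0.142 [328.78380123 156.98154029]
0.132 [328.73190786 160.03550859]
0.122 [328.68045648 163.06317506]
seen 329.25 160.0
[ 0.003 -0.013  0.417  0.001  0.    -0.004]
```

The tip height checks out: the side view shows the tips at row 160, and 160.0 was predicted for z = 0.132. I go down beside pin a to put the tips at 72 mm.

Emit:
arm_command([
  [-1,0,-0.013,0.2,0,0,0],
  [-1,0,-0.013,0.4,0,0,0],
  [-1,0,-0.013,0.405,0,0,0],
  [-1,0,-0.013,0.405,0,0,0],
])

```text
clock: 2.88
position: [0.6346, -0.0865, 0.0919]
tool_rot: [3.141, -0.002, 0.204]
force: [0.7, 0.3, 0.3]
grip_width: 0.0001
```

Run:
```python
from h import *; from workcell import cams,telemetry
s=telemetry.observe();print(s['position'],s['tool_rot'],s['force'],delta(s,[.5735,-.1003,.089],.206))
cv2.imwrite('pics/s3.png',cv2.resize(cams.grab_frame('side')[150:230,285:405],None,fx=6,fy=6,interpolation=cv2.INTER_CUBIC))
```

```text
[ 0.63458444 -0.08647064  0.09188484] [ 3.14081104e+00 -1.80566608e-03  2.04120586e-01] [0.66131582 0.34350725 0.29139289] [-0.417  0.008  0.018  0.001 -0.002 -0.002]
```

View pics/s3.png

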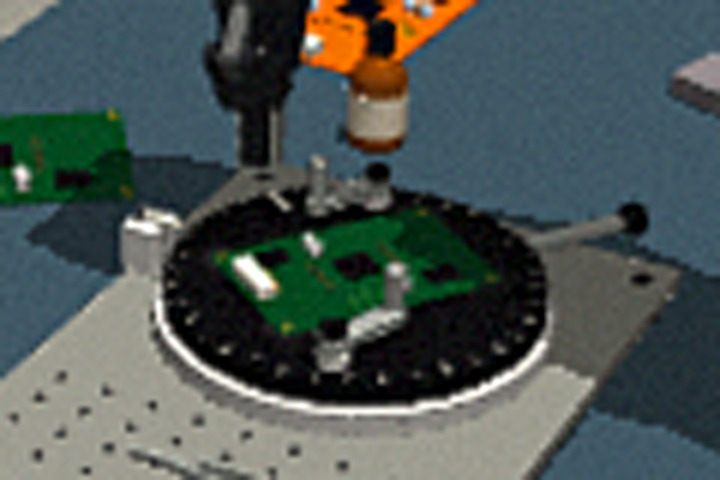

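The fingertip stands beside pin a, about 16 mm short of it and clear of everything else. Now I push clip a in slowly.

Emit:
arm_command([
  [-1,-0.05,0.003,0,0,0,0],
  [-1,-0.1,0.006,0,0,0,0],
  [-1,-0.15,0.008,0,0,0,0],
  [-1,-0.2,0.008,0,0,0,0],
  [-1,-0.25,0.008,0,0,0,0],
  [-1,-0.3,0.008,0,0,0,0],
  [-1,-0.34,0.008,0,0,0,0],
  [-1,-0.37,0.008,0,0,0,0],
])

```text
clock: 3.92
position: [0.5795, -0.0983, 0.0901]
tool_rot: [3.141, -0.0, 0.205]
force: [1.6, 0.6, 0.7]
grip_width: -0.0004
```

Run:
```python
from h import *; from workcell import cams,telemetry
s=telemetry.observe();print(s['position'],s['tool_rot'],s['force'],delta(s,[.5735,-.1003,.089],.206))
cv2.imwrite('pics/s4.png',cv2.resize(cams.grab_frame('side')[150:230,285:405],None,fx=6,fy=6,interpolation=cv2.INTER_CUBIC))
```

```text
[ 0.57953436 -0.09828803  0.09007812] [ 3.14137103e+00 -4.77289623e-05  2.05149995e-01] [1.61925308 0.55926208 0.66849523] [-0.042  0.005  0.007  0.    -0.    -0.001]
```

View pics/s4.png

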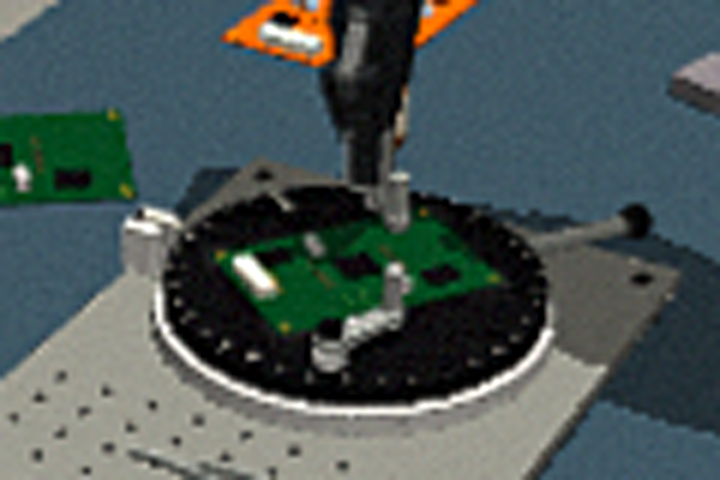

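Clip a is swinging in, with its pin now at crop (397,200) and only light force on the tool. I go on in small steps to the stop.

Emit:
arm_command([
  [-1,-0.015,0,0,0,0,0],
  [-1,-0.03,0,0,0,0,0],
  [-1,-0.04,0,0,0,0,0],
  [-1,-0.05,0,0,0,0,0],
  [-1,-0.05,0,0,0,0,0],
])

```text
clock: 4.6
position: [0.573, -0.0993, 0.0902]
tool_rot: [3.142, -0.001, 0.206]
force: [5.3, -0.4, -1.5]
grip_width: -0.0002
```

Run:
```python
from h import *; from workcell import cams,telemetry
s=telemetry.observe();print(s['position'],s['tool_rot'],s['force'])
c=cams.get_calibration('side')
for a in (1.2,1.36,1.5):
    t=np.radians(53.3)+a; print(a,proj(c,[.5873+.038*np.cos(t),-.1322+.038*np.sin(t),.083]))
cv2.imwrite('pics/s5.png',cv2.resize(cams.grab_frame('side')[150:230,285:405],None,fx=6,fy=6,interpolation=cv2.INTER_CUBIC))
cv2.imwrite('pics/t5.png',cv2.resize(cams.grab_frame('top')[150:250,280:420],None,fx=5,fy=5,interpolation=cv2.INTER_CUBIC))
```

```text
[ 0.57301851 -0.09932305  0.09019802] [ 3.14155639e+00 -1.24096055e-03  2.05500582e-01] [ 5.30695979 -0.44542345 -1.52801542]
1.2 [350.03479213 178.31206047]
1.36 [352.02661482 178.17174102]
1.5 [353.68938393 177.92301572]
```

View pics/s5.png

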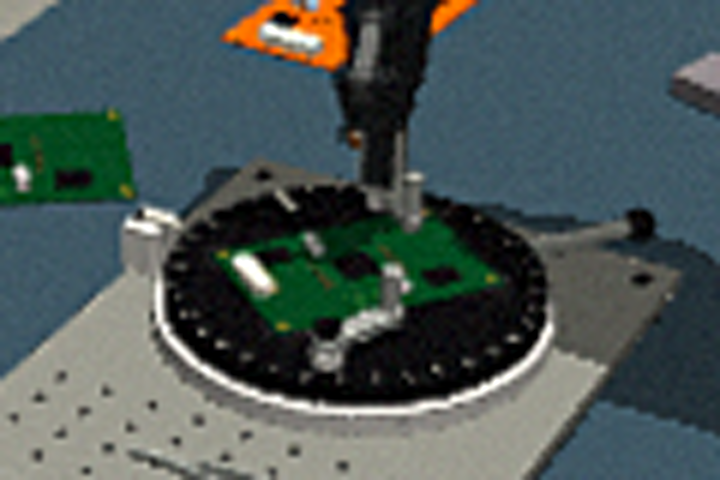

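The force rose to 5.3 N and the knob crept slightly clockwise, so clip a is at its stop. I back off, lift, and re-measure the turntable before going to clip b.

Emit:
arm_command([
  [-1,0.1,0,0,0,0,0],
  [-1,0.2,0,0,0,0,0],
  [-1,0.2,0,-0.3,0,0,0],
  [-1,0.2,0,-0.6,0,0,0],
  [-1,0.2,0,-0.85,0,0,0],
  [-1,0.2,0,-0.85,0,0,0],
])

```text
clock: 5.45
position: [0.6026, -0.0935, 0.2202]
tool_rot: [3.14, -0.003, 0.205]
force: [0.7, -0.0, -1.0]
grip_width: 0.0001
```

Emit:
arm_command([
  [-1,-0.4,0,0,0,0,0],
  [-1,-0.8,0,0,0,0,0],
  [-1,-0.95,0,0,0,0,0],
  [-1,-0.95,0,0,0,0,0],
])

```text
clock: 5.95
position: [0.4607, -0.1229, 0.2171]
tool_rot: [-3.141, 0.002, 0.204]
force: [0.4, -0.3, 0.3]
grip_width: -0.0002
```

Run:
```python
from h import *; from workcell import cams,telemetry
s=telemetry.observe();print(s['clock'],s['position'],s['force'])
cv2.imwrite('pics/w6.png',cams.grab_frame('wrist'))
```

```text
5.95 [ 0.46067888 -0.12291497  0.21713719] [ 0.3552383  -0.25881341  0.33656787]
```

View pics/w6.png

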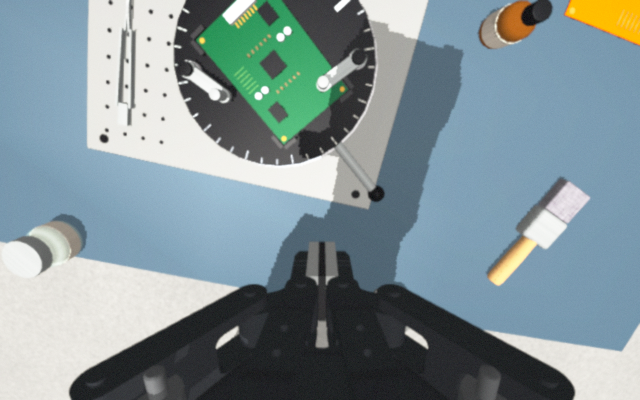

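Run:
```python
import cv2
im=cv2.imread("pics/w6.png"); c=im[0:150,170:385]; cv2.imwrite("pics/w6c.png",cv2.resize(c,None,fx=3.7,fy=3.7,interpolation=cv2.INTER_CUBIC))
```

```text
(no output)
```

View pics/w6c.png

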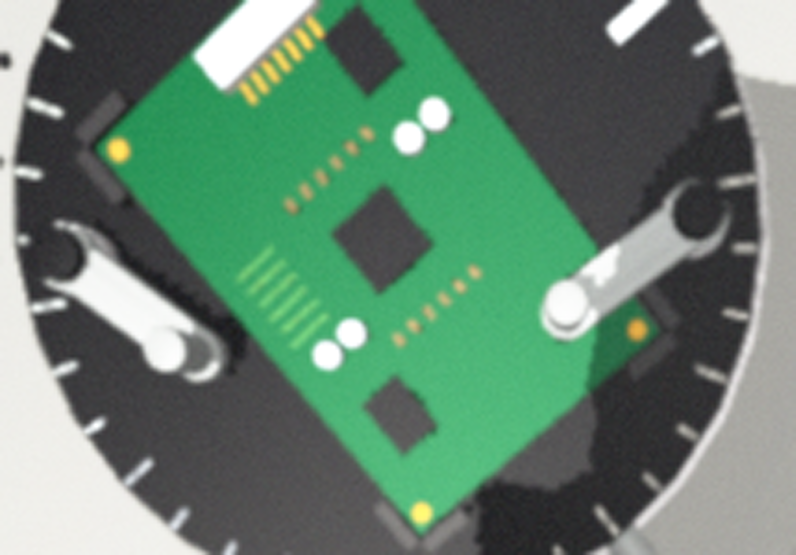

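Run:
```python
from h import *; from workcell import cams,telemetry
np.set_printoptions(precision=4,suppress=True)
c=cams.get_calibration('wrist'); f=3.7
P=lambda u,v,z: onz(c,(170+(u+.5)/f-.5,(v+.5)/f-.5),z)
pa,va=P(567,303,.083),P(698,211,.0665); pb,vb=P(165,350,.083),P(60,253,.0665)
ctr=(va+vb)/2; print('ctr',ctr,'a',va,pa,'b',vb,pb)
yaw=np.arctan2((va-vb)[1],(va-vb)[0])-np.arctan2(-45,62); print('tt yaw',np.degrees(yaw), 'sep',np.linalg.norm(va-vb))
for p,v,s in((pa,va,0),(pb,vb,np.pi)):
    d=(p-v)[:2]; print(np.linalg.norm(d),(np.arctan2(d[1],d[0])-yaw-np.pi/2-s)%(2*np.pi))
k=onz(c,(376,193),.04); print('knob',k,np.degrees(np.arctan2(*(k-[.5645,-.0595,.04])[1::-1]))+90)
# plan b
C=np.array([.5645,-.0595]); y=yaw; R=np.array([[np.cos(y),-np.sin(y)],[np.sin(y),np.cos(y)]])
pv=C+R@[-.062,.045]; d=(pb-vb)[:2]; a0=np.arctan2(d[1],d[0]); a1=y-np.pi/2+1.5; 
m=(a0+a1)/2; h=(a1-a0)/2; n=np.array([np.cos(m),np.sin(m)]); u=np.array([-n[1],n[0]])
print('pushdir',np.degrees(m)+90,m+np.pi/2)
st=pv+.034*n+u*(-.038*np.sin(h)-.016-.015); en=pv+.034*n+u*(.038*np.sin(h)-.016+.001)
s=telemetry.observe(); print(pv,st,en,delta(s,[*st,.15],m+np.pi/2))
```

```text
ctr [ 0.5661 -0.0557  0.0665] a [ 0.5855 -0.1281  0.0665] [ 0.5581 -0.1028  0.083 ] b [0.5467 0.0167 0.0665] [ 0.5302 -0.0158  0.083 ]
tt yaw -39.04237311049169 sep 0.14998229158844575
0.03732103720728888 1.5045680214760626
0.03650782265613524 0.21273749480081428
knob [ 0.465  -0.1805  0.04  ] -39.438897287462424
pushdir 10.023941822456536 0.17495078883022752
[0.5447 0.0145] [ 0.4976 -0.0283] [ 0.5583 -0.0176] [ 0.361 -0.566  0.448 -0.     0.001  0.038]
```

Clip a reads 1.50 rad, which is its stop. The turntable is at -39°, and clip b is at 0.21. Now I approach clip b.

Emit:
arm_command([
  [-1,0.18,-0.28,0.1,0,0,0.038],
  [-1,0.361,-0.566,0.25,0,0,0.038],
  [-1,0.361,-0.566,0.45,0,0,0.038],
  [-1,0.361,-0.566,0.7,0,0,0.038],
  [-1,0.361,-0.566,0.848,0,0,0.038],
  [-1,0.361,-0.566,0.848,0,0,0.038],
])

```text
clock: 6.75
position: [0.4976, -0.0276, 0.0886]
tool_rot: [-3.141, 0.003, 0.176]
force: [-0.4, 0.3, 0.6]
grip_width: -0.0001
```

Run:
```python
from h import *; from workcell import cams,telemetry
s=telemetry.observe();print(s['clock'],s['position'],s['force'],delta(s,[.5583,-.0176,.09],.175))
cv2.imwrite('pics/s7.png',cv2.resize(cams.grab_frame('side')[150:230,285:405],None,fx=6,fy=6,interpolation=cv2.INTER_CUBIC))
cv2.imwrite('pics/w7.png',cams.grab_frame('wrist'))
```

```text
6.75 [ 0.49758358 -0.02762659  0.0885605 ] [-0.41487124  0.25677037  0.62369475] [ 0.41   0.005 -0.011 -0.001  0.004  0.002]
```

View pics/s7.png

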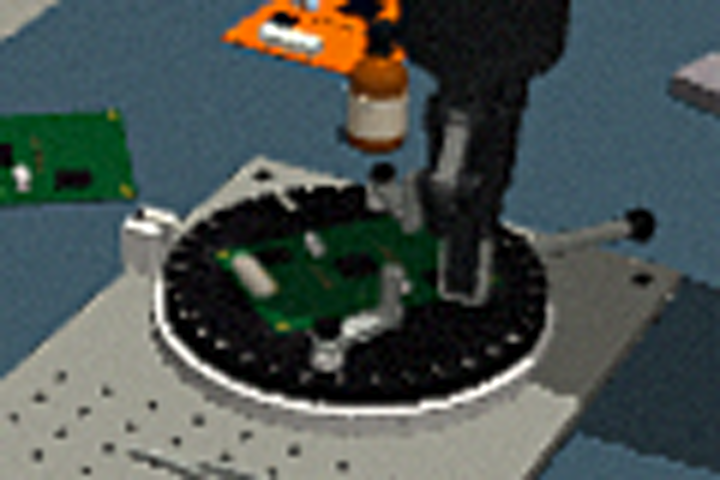

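View pics/w7.png

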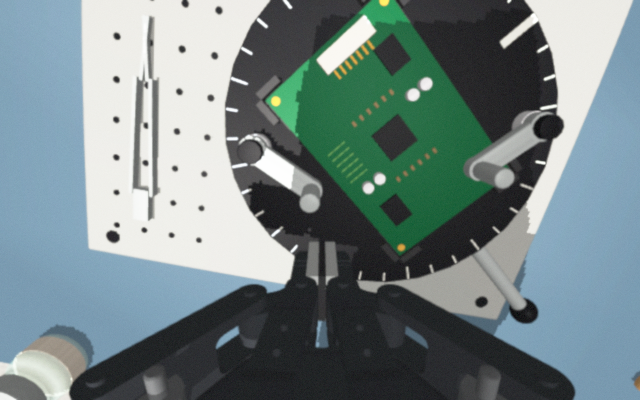

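Clip b's pin top is at (311,200), about 5 mm left of the fingertip centre at (322,245) and ahead of it. I push with a 1.5 mm sideways correction.

Emit:
arm_command([
  [-1,0.05,-0.01,-0.005,0,0,0],
  [-1,0.1,-0.01,-0.01,0,0,0],
  [-1,0.15,-0.01,-0.01,0,0,0],
  [-1,0.2,-0.01,-0.01,0,0,0],
  [-1,0.25,-0.01,-0.01,0,0,0],
  [-1,0.3,-0.01,-0.01,0,0,0],
  [-1,0.34,-0.01,-0.01,0,0,0],
  [-1,0.37,-0.01,-0.01,0,0,0],
])

```text
clock: 7.85
position: [0.5527, -0.0168, 0.0918]
tool_rot: [-3.141, 0.0, 0.176]
force: [-0.7, 0.0, -0.2]
grip_width: 0.0001
```

Emit:
arm_command([
  [-1,0.015,0,0,0,0,0],
  [-1,0.03,0,0,0,0,0],
  [-1,0.03,0,0,0,0,0],
])

```text
clock: 8.22
position: [0.557, -0.0164, 0.0919]
tool_rot: [3.142, -0.0, 0.175]
force: [0.3, 0.0, 0.1]
grip_width: 0.0001
```

Run:
```python
from h import *; from workcell import cams,telemetry
s=telemetry.observe();print(s['clock'],s['position'],s['force'],delta(s,[.5583,-.0176,.09],.175))
cv2.imwrite('pics/w8.png',cams.grab_frame('wrist'))
```

```text
8.225 [ 0.5569527  -0.01636787  0.09185134] [0.31080108 0.01490615 0.08226971] [ 0.007  0.01   0.012  0.    -0.     0.001]
```

View pics/w8.png

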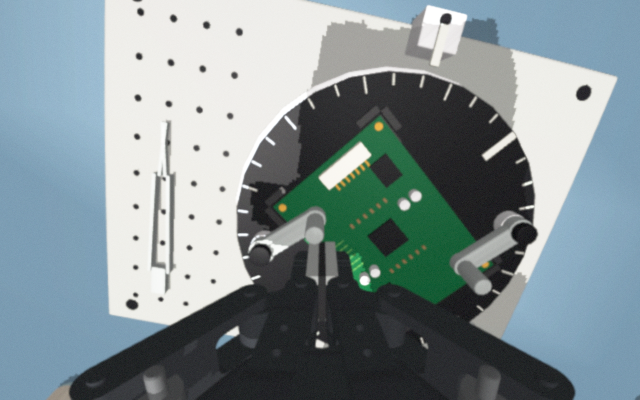

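Clip b is nearly in, with its pin at (315,228) and no stop force yet. I push a little more.

Emit:
arm_command([
  [-1,0.01,0,0,0,0,0],
  [-1,0.02,0,0,0,0,0],
  [-1,0.03,0,0,0,0,0],
  [-1,0.03,0,0,0,0,0],
])

```text
clock: 8.78
position: [0.5608, -0.0157, 0.0917]
tool_rot: [3.142, 0.001, 0.175]
force: [-5.1, -0.2, 2.2]
grip_width: -0.0002
```

The stop force reads 5.1 N, so clip b is at its stop. I back off, lift and check.

Emit:
arm_command([
  [-1,-0.1,0,0,0,0,0],
  [-1,-0.2,0,0,0,0,0],
  [-1,-0.2,0,-0.3,0,0,0],
  [-1,-0.3,0,-0.6,0,0,0],
  [-1,-0.5,0.1,-0.85,0,0,0],
  [-1,-0.6,0.3,-0.85,0,0,0],
  [-1,-0.6,0.3,-0.85,0,0,0],
])

```text
clock: 9.65
position: [0.4803, -0.0779, 0.22]
tool_rot: [3.14, -0.001, 0.172]
force: [0.5, 1.2, -0.1]
grip_width: -0.0005
```

Run:
```python
from h import *; from workcell import cams,telemetry
s=telemetry.observe();print(s['clock'],s['position'],s['force'])
im=cams.grab_frame('wrist');cv2.imwrite('pics/w9.png',im)
cv2.imwrite("pics/w9c.png",cv2.resize(im[0:220,170:460],None,fx=2.7,fy=2.7,interpolation=cv2.INTER_CUBIC))
```

```text
9.65 [ 0.48030211 -0.07785933  0.22004476] [ 0.52609699  1.20589162 -0.123783  ]
```

View pics/w9c.png

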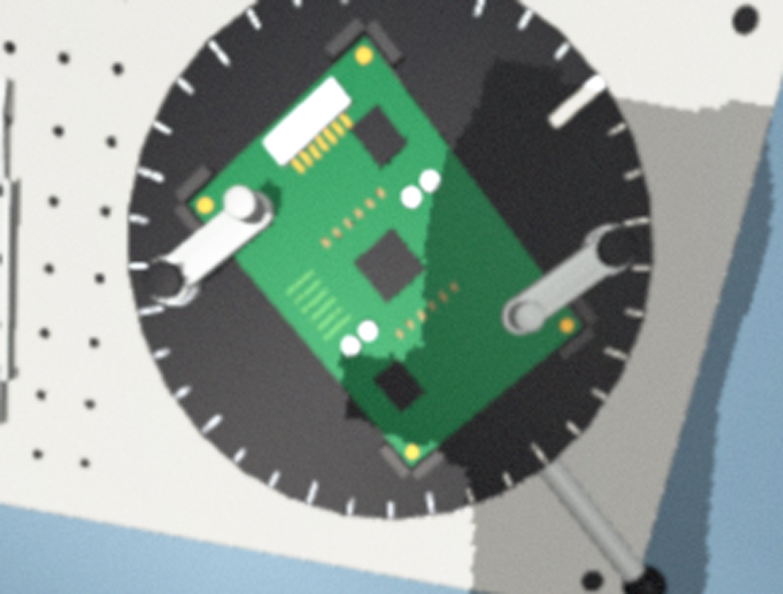

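Run:
```python
from h import *; from workcell import cams,telemetry
np.set_printoptions(precision=4,suppress=True)
c=cams.get_calibration('wrist'); f=2.7
P=lambda u,v,z: onz(c,(170+(u+.5)/f-.5,(v+.5)/f-.5),z)
pa,va=P(525,318,.083),P(619,246,.0665); pb,vb=P(241,203,.083),P(163,280,.0665)
ctr=(va+vb)/2; print('ctr',ctr)
yaw=np.arctan2((va-vb)[1],(va-vb)[0])-np.arctan2(-45,62); print('tt yaw',np.degrees(yaw), 'sep',np.linalg.norm(va-vb))
for p,v,s in((pa,va,0),(pb,vb,np.pi)):
    d=(p-v)[:2]; print(np.linalg.norm(d),(np.arctan2(d[1],d[0])-yaw-np.pi/2-s)%(2*np.pi))
k=P(645,582,.04); print('knob',k); zo=P(600,82,.046); print('zero',zo,np.degrees(np.arctan2(*(zo-ctr)[1::-1])))
print('knob ang',np.degrees(np.arctan2(*(k-ctr)[1::-1])),np.linalg.norm((k-ctr)[:2]))
C=np.array([.5645,-.0590])
for th in (-135,-128.5,-118,-108,-98,-91.2):
    t=np.radians(th); r=np.array([np.cos(t),np.sin(t)]); u=np.array([-r[1],r[0]])
    print(th,'TCP', C+.132*r-u*.016, 'yaw',t+np.pi/2)
```

```text
ctr [ 0.5653 -0.0539  0.0665]
tt yaw -40.02485676459589 sep 0.15223241145759137
0.039791223430870895 1.485069270456477
0.03786399485330069 1.4914740000910642
knob [ 0.463  -0.1764  0.04  ]
zero [ 0.6359 -0.1136  0.046 ] -40.20554254953007
knob ang -129.8749483722775 0.15961212699497637
-135 TCP [ 0.4598 -0.141 ] yaw -0.7853981633974483
-128.5 TCP [ 0.4698 -0.1523] yaw -0.6719517620178168
-118 TCP [ 0.4884 -0.168 ] yaw -0.4886921905584125
-108 TCP [ 0.5085 -0.1796] yaw -0.3141592653589793
-98 TCP [ 0.5303 -0.1875] yaw -0.13962634015954634
-91.2 TCP [ 0.5457 -0.1906] yaw -0.020943951023931984
```

Both clips read about 1.49 rad and the board is square in its nest. The turntable is at about -40°, so the handle points to -130° and has to go to -91.2°. I'll approach behind the handle at 136 mm from the axis, with the tips at 33 mm.

```bash
cat >> h.py <<'E'
C=np.array([.5645,-.0590])
def hp(th,rad=.136,gap=0):
    t=np.radians(th); r=np.array([np.cos(t),np.sin(t)]); u=np.array([-r[1],r[0]])
    return C+rad*r-u*(.016+gap), t+np.pi/2
E
python3 - <<'E'
from h import *; from workcell import telemetry
s=telemetry.observe(); print(s['qpos']); p,y=hp(-130,gap=.016); print(p,y,delta(s,[*p,.12],y), delta(s,[*p,.12],y+.35))
E
```

```text
[ 0.18530466  0.34532296 -0.18758042  1.97976958  0.08664022  0.82291829
 -1.44760496]
[ 0.45256746 -0.14261284] -0.6981317007977319 [-2.62e-01  4.02e-01  6.65e-01  0.00e+00 -1.00e-03  1.11e+00] [-0.262  0.402  0.665  0.    -0.001  0.664]
```

Emit:
arm_command([
  [-1,-0.13,0.2,0.1,0,0,0.2],
  [-1,-0.262,0.402,0.3,0,0,0.42],
  [-1,-0.262,0.402,0.5,0,0,0.62],
  [-1,-0.262,0.402,0.665,0,0,0.82],
  [-1,-0.262,0.402,0.665,0,0,0.98],
  [-1,-0.262,0.402,0.665,0,0,0.98],
])

```text
clock: 10.45
position: [0.4528, -0.1409, 0.1191]
tool_rot: [3.141, 0.001, -0.592]
force: [0.1, -1.4, 0.7]
grip_width: 0.0
```

Run:
```python
from h import *; from workcell import telemetry,cams
s=telemetry.observe(); print(s['position'],s['tool_rot'],s['force'],s['qpos']); p,y=hp(-130,gap=.016); print(p,y,delta(s,[*p,.05],y))
cv2.imwrite('pics/w10.png',cams.grab_frame('wrist'))
```

```text
[ 0.45281287 -0.14094082  0.11913795] [ 3.14136692e+00  5.36176654e-04 -5.92195961e-01] [ 0.05031762 -1.36641814  0.7432142 ] [ 0.15692937  0.49051758  0.0256139   2.09836423 -0.02296763  0.55354685
 -1.96392228]
[ 0.45256746 -0.14261284] -0.6981317007977319 [0.005 0.01  0.461 0.    0.001 0.135]
```

View pics/w10.png

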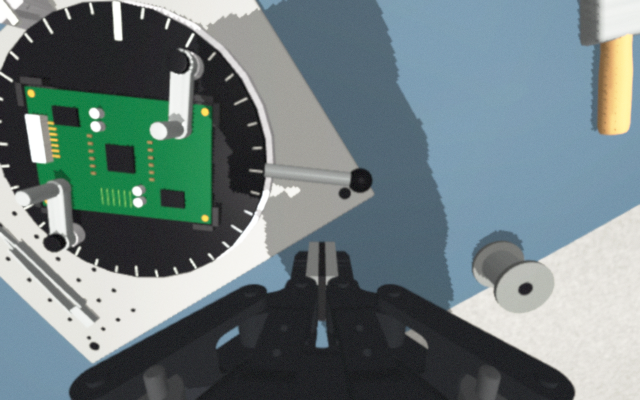

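The fingertip at (322,245) points at the middle of the rod, which spans (268,172) to (360,181), with clear space below it. I go down.

Emit:
arm_command([
  [-1,-0.01,0.01,0.2,0,0,0],
  [-1,-0.01,0.01,0.4,0,0,0],
  [-1,-0.01,0.01,0.461,0,0,0],
  [-1,-0.01,0.01,0.461,0,0,0],
])

```text
clock: 11.0
position: [0.4504, -0.1421, 0.0506]
tool_rot: [-3.142, 0.0, -0.593]
force: [0.0, 0.6, -0.2]
grip_width: -0.0002
```

Run:
```python
from h import *; from workcell import telemetry,cams
s=telemetry.observe(); print(s['position'],s['tool_rot'],s['force']); 
for th,y in ((-128,-.59),(-120,-.5),(-112,-.4),(-104,-.28),(-97,-.18),(-93,-.1)): p,_=hp(th); print(th,p,delta(s,[*p,.05],y))
cv2.imwrite('pics/w11.png',cams.grab_frame('wrist'))
cv2.imwrite('pics/s11.png',cv2.resize(cams.grab_frame('side')[130:250,285:445],None,fx=5,fy=5,interpolation=cv2.INTER_CUBIC))
```

```text
[ 0.45038922 -0.14212372  0.05057471] [-3.14157666e+00  4.18028140e-04 -5.92906789e-01] [ 0.02337253  0.58053982 -0.16134897]
-128 [ 0.46816187 -0.15631888] [ 0.151  0.012  0.004 -0.     0.001 -0.004]
-120 [ 0.48264359 -0.16877945] [ 0.278  0.027  0.004 -0.     0.001 -0.118]
-112 [ 0.49871856 -0.1791033 ] [ 0.405  0.024  0.004 -0.     0.001 -0.246]
-104 [ 0.51607389 -0.18708947] [ 0.531  0.004  0.004 -0.     0.001 -0.398]
-97 [ 0.53204503 -0.19203637] [ 0.637 -0.028  0.004 -0.     0.001 -0.526]
-93 [ 0.54140424 -0.19397624] [ 0.696 -0.052  0.004 -0.     0.001 -0.628]
```

View pics/w11.png

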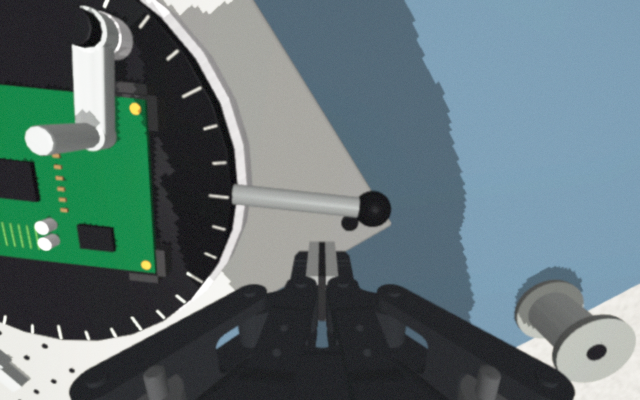

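View pics/s11.png

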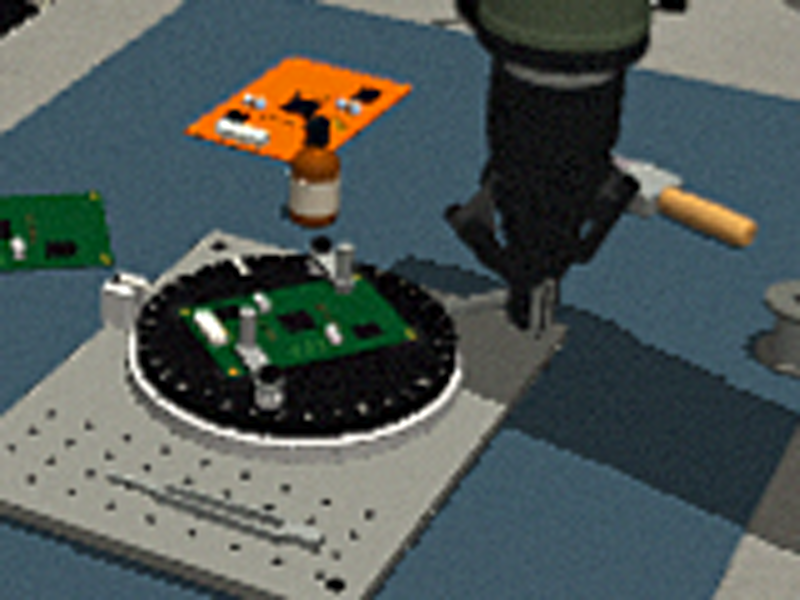

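The fingertip stands behind the rod, which crosses ahead of it at about (320,203), with nothing else in reach. I push it round.

Emit:
arm_command([
  [-1,0.07,0.006,0,0,0,0],
  [-1,0.14,0.012,0,0,0,0],
  [-1,0.2,0.018,0,0,0,-0.05],
  [-1,0.26,0.025,0,0,0,-0.1],
  [-1,0.32,0.026,0,0,0,-0.16],
  [-1,0.38,0.025,0,0,0,-0.22],
  [-1,0.43,0.021,0,0,0,-0.28],
  [-1,0.47,0.016,0,0,0,-0.33],
])

```text
clock: 12.1
position: [0.5077, -0.1839, 0.0504]
tool_rot: [-3.142, 0.0, -0.332]
force: [-1.1, 0.7, 0.3]
grip_width: -0.0003
```

Run:
```python
from h import *; from workcell import telemetry,cams
s=telemetry.observe(); print(s['clock'],s['position'],s['tool_rot'],s['force']); 
for th,y in ((-104,-.28),(-100,-.22),(-97,-.18),(-95,-.14),(-93,-.1),(-91.2,-.1)): p,_=hp(th); print(th,p,delta(s,[*p,.05],y))
cv2.imwrite('pics/w12.png',cams.grab_frame('wrist'))
cv2.imwrite('pics/t12.png',cv2.resize(cams.grab_frame('top')[150:265,270:430],None,fx=5,fy=5,interpolation=cv2.INTER_CUBIC))
```

```text
12.1 [ 0.50765887 -0.18388662  0.050375  ] [-3.14151496e+00  2.48817058e-04 -3.32350175e-01] [-1.09420738  0.71756465  0.33927735]
-104 [ 0.51607389 -0.18708947] [ 0.06   0.002  0.002 -0.     0.    -0.067]
-100 [ 0.52512692 -0.19015548] [ 0.124  0.002  0.002 -0.     0.    -0.143]
-97 [ 0.53204503 -0.19203637] [ 0.171 -0.002  0.002 -0.     0.    -0.194]
-95 [ 0.5367077  -0.19308799] [ 0.203 -0.005  0.002 -0.     0.    -0.245]
-93 [ 0.54140424 -0.19397624] [ 0.235 -0.01   0.002 -0.     0.    -0.296]
-91.2 [ 0.54565534 -0.19463509] [ 0.263 -0.015  0.002 -0.     0.    -0.296]
```

View pics/w12.png

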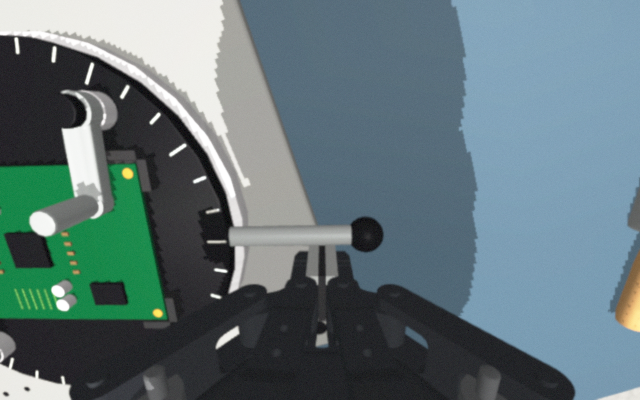

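View pics/t12.png

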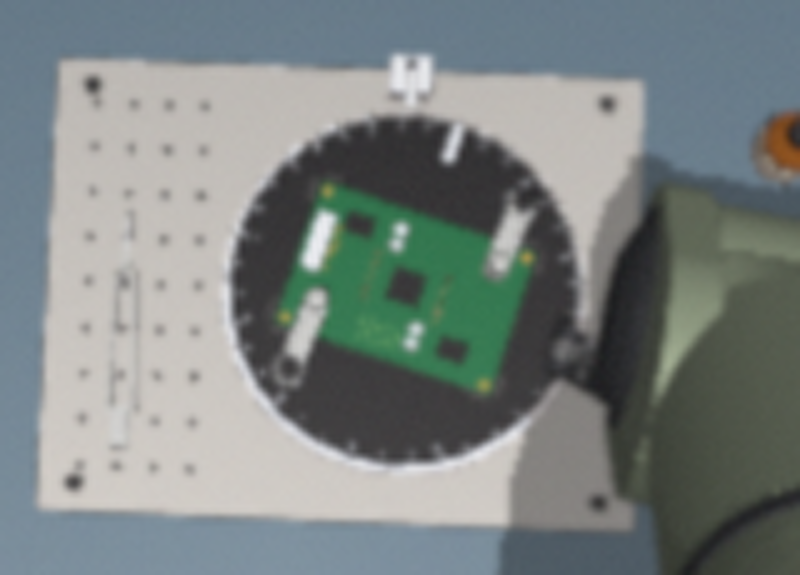

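In the top view the zero line ends at crop (458,125) and the pointer is at (411,92), so about 16° remain. That agrees with the plan. I continue, stopping short.

Emit:
arm_command([
  [-1,0.05,0.002,0,0,0,-0.06],
  [-1,0.1,0.002,0,0,0,-0.12],
  [-1,0.15,0,0,0,0,-0.18],
  [-1,0.185,-0.004,0,0,0,-0.23],
  [-1,0.21,-0.007,0,0,0,-0.26],
  [-1,0.21,-0.007,0,0,0,-0.26],
])

```text
clock: 12.95
position: [0.5378, -0.193, 0.0504]
tool_rot: [-3.141, -0.001, -0.131]
force: [-0.1, -0.1, 0.8]
grip_width: 0.0001
```

```bash
cat > meas.py <<'E'
from h import *; from workcell import telemetry,cams
import sys
s=telemetry.observe(); print(s['clock'],s['position'],s['tool_rot'],s['force']); 
for th,y in ((-93,-.1),(-91.2,-.1)): p,_=hp(th); print(th,p,delta(s,[*p,.05],y))
im=cams.grab_frame('top'); c=cams.get_calibration('top')
# zero line: bright blob inside disc, near rim radius 72-96 mm
g=im.min(axis=2).astype(float); pts=[];w=[]
for v in range(165,200):
    for u in range(325,390):
        X=onz(c,(u,v),.046)[:2]-C; r=np.hypot(*X)
        if .074<r<.088 and g[v,u]>110 and X[0]>.05 and abs(np.arctan2(X[1],X[0]))<.45: pts.append(X);w.append(g[v,u]-80)
pts=np.array(pts); m=np.average(pts,axis=0,weights=w); print('zero n',len(pts),m,'deg',np.degrees(np.arctan2(m[1],m[0])))
pp=[];w=[]
for v in range(155,185):
    for u in range(335,370):
        X=onz(c,(u,v),.049)[:2]-C; r=np.hypot(*X)
        if .100<r<.112 and abs(X[1])<.02 and g[v,u]>200: pp.append(X);w.append(g[v,u]-150)
m=np.average(pp,axis=0,weights=w); print('pointer n',len(pp),m,'deg',np.degrees(np.arctan2(m[1],m[0])))
cv2.imwrite(sys.argv[1],cv2.resize(im[155:255,290:420],None,fx=6,fy=6,interpolation=cv2.INTER_CUBIC))
E
python3 meas.py pics/t13.png
```

```text
12.95 [ 0.5378473  -0.19296864  0.05043852] [-3.14134398e+00 -5.19029206e-04 -1.30546181e-01] [-0.14991778 -0.08656704  0.83632794]
-93 [ 0.54140424 -0.19397624] [ 0.024  0.004  0.003 -0.    -0.001 -0.039]
-91.2 [ 0.54565534 -0.19463509] [ 0.053  0.004  0.003 -0.    -0.001 -0.039]
zero n 18 [ 0.08058514 -0.0052665 ] deg -3.7391498161259156
pointer n 17 [0.10837944 0.00054668] deg 0.2890041268634737
```

View pics/t13.png

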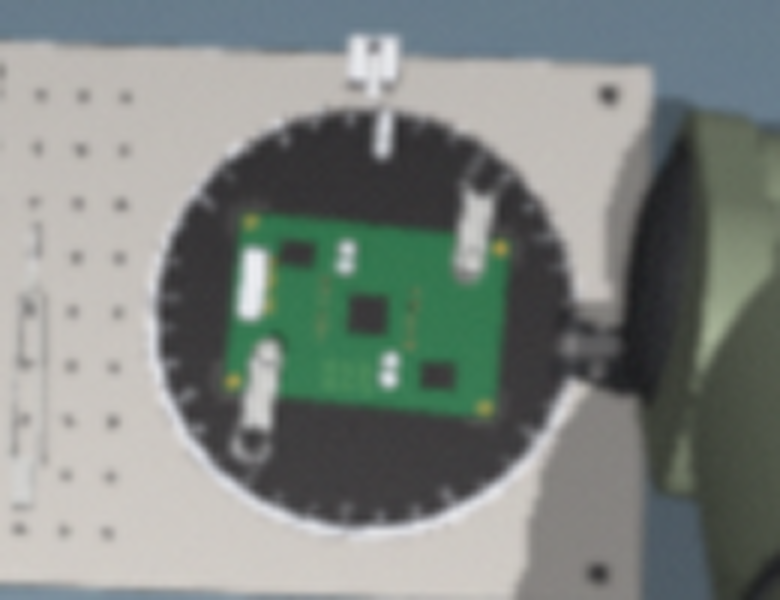

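About 2.5° remain: the zero line reads -3.7° against a base yaw of -1.2°, and the board edge tilts 5.1° against the plate edge's 2.4°. That is about 6 mm of push.

Emit:
arm_command([
  [-1,0.01,0,0,0,0,-0.01],
  [-1,0.02,0,0,0,0,-0.02],
  [-1,0.03,0,0,0,0,-0.03],
  [-1,0.04,0.001,0,0,0,-0.03],
  [-1,0.04,0.001,0,0,0,-0.03],
])

```text
clock: 13.62
position: [0.5436, -0.1939, 0.0504]
tool_rot: [-3.141, -0.0, -0.107]
force: [-0.3, 0.1, 0.6]
grip_width: 0.0005
```

```bash
python3 meas.py pics/t14.png
```

```text
13.625 [ 0.54356999 -0.19390568  0.05044887] [-3.14147112e+00 -2.20346862e-04 -1.07272859e-01] [-0.25322779  0.07047026  0.56218962]
-93 [ 0.54140424 -0.19397624] [-0.014  0.002  0.003 -0.    -0.    -0.009]
-91.2 [ 0.54565534 -0.19463509] [ 0.014  0.003  0.003 -0.    -0.    -0.009]
zero n 17 [ 0.08153045 -0.00212654] deg -1.4940957627661442
pointer n 17 [0.10839538 0.00055029] deg 0.2908683647340339
```

View pics/t14.png

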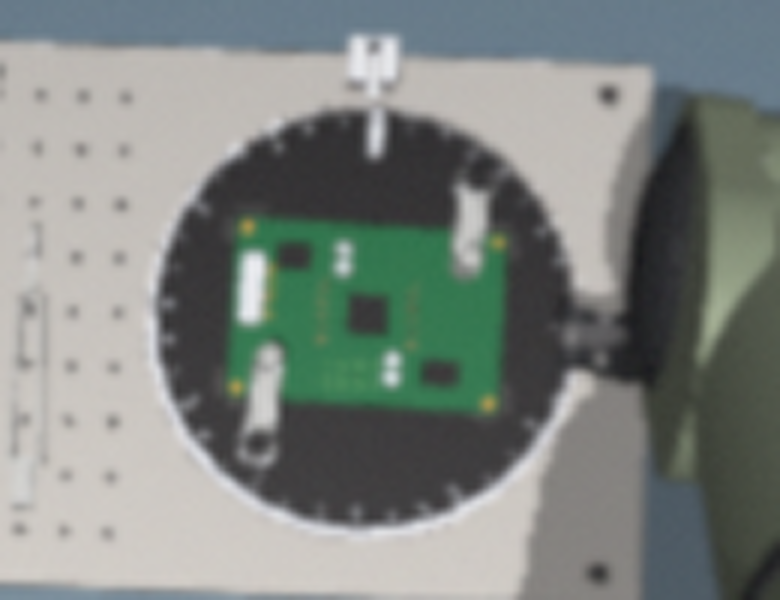

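The zero line at (376,115) now runs straight on from the pointer at (375,88). I back off, lift, and check with the wrist camera.

Emit:
arm_command([
  [-1,-0.1,0,0,0,0,0],
  [-1,-0.2,0,0,0,0,0],
  [-1,-0.25,0,-0.2,0,0,0],
  [-1,-0.3,0,-0.6,0,0,0],
  [-1,-0.4,0,-0.98,0,0,0],
  [-1,-0.4,0,-0.98,0,0,0],
])

```text
clock: 14.42
position: [0.4849, -0.1883, 0.2015]
tool_rot: [3.14, -0.007, -0.108]
force: [-0.0, -0.3, -1.2]
grip_width: -0.0
```

Emit:
arm_command([
  [-1,0,-0.3,-0.2,0,0,0],
  [-1,0,-0.6,-0.3,0,0,0],
  [-1,0,-0.75,-0.3,0,0,0],
  [-1,0,-0.75,-0.3,0,0,0],
])

```text
clock: 14.92
position: [0.4961, -0.074, 0.2422]
tool_rot: [-3.141, -0.0, -0.104]
force: [0.7, -0.4, -0.5]
grip_width: 0.0001
```

```bash
python3 meas.py pics/t15.png
python3 - <<'E'
from h import *; from workcell import cams
im=cams.grab_frame('wrist');cv2.imwrite('pics/w15.png',im)
E
```

```text
14.925 [ 0.49611281 -0.07400934  0.24217228] [-3.14110192e+00 -1.82096860e-04 -1.04452460e-01] [ 0.72398952 -0.42285736 -0.52364311]
-93 [ 0.54140424 -0.19397624] [ 3.830e-01  7.650e-01  1.281e+00 -1.000e-03 -0.000e+00 -6.000e-03]
-91.2 [ 0.54565534 -0.19463509] [ 4.120e-01  7.660e-01  1.281e+00 -1.000e-03 -0.000e+00 -6.000e-03]
zero n 13 [ 0.08331824 -0.00210015] deg -1.4439137224502903
pointer n 14 [1.08921437e-01 3.94308676e-05] deg 0.020741759012836113
```

View pics/w15.png

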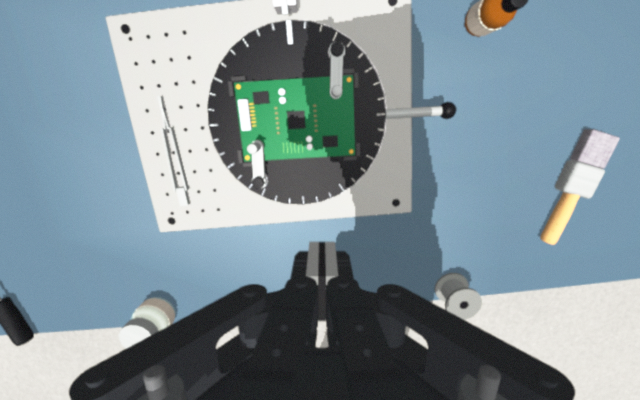

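Run:
```python
import cv2
im=cv2.imread("pics/w15.png"); cv2.imwrite("pics/w15c.png",cv2.resize(im[0:210,190:470],None,fx=2.8,fy=2.8,interpolation=cv2.INTER_CUBIC))
```

```text
(no output)
```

View pics/w15c.png

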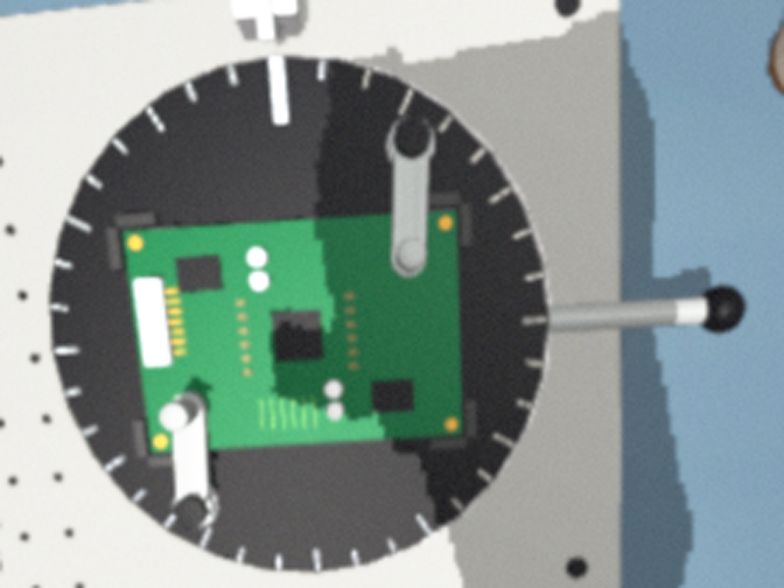

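Run:
```python
import cv2
im=cv2.imread("pics/w15.png"); cv2.imwrite("pics/w15d.png",cv2.resize(im[0:55,255:330],None,fx=10,fy=10,interpolation=cv2.INTER_CUBIC))
im=cv2.imread("pics/t15.png"); cv2.imwrite("pics/t15d.png",cv2.resize(im[0:260,200:520],None,fx=2.4,fy=2.2))
```

```text
(no output)
```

View pics/w15d.png

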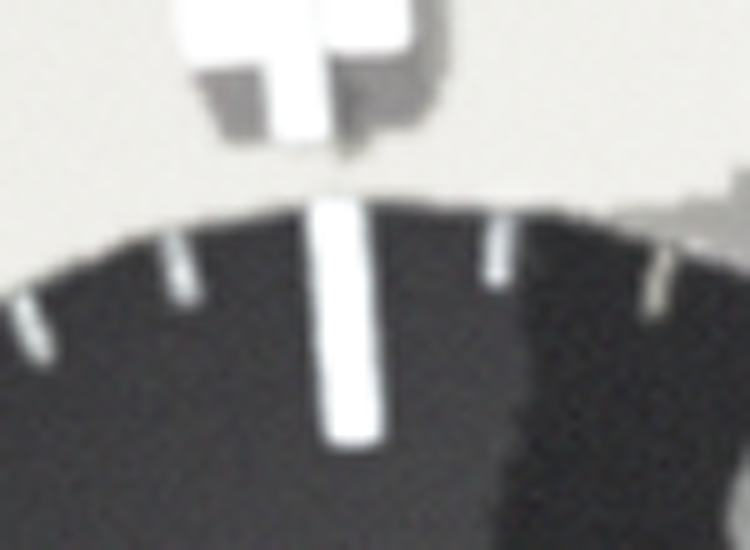

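View pics/t15d.png

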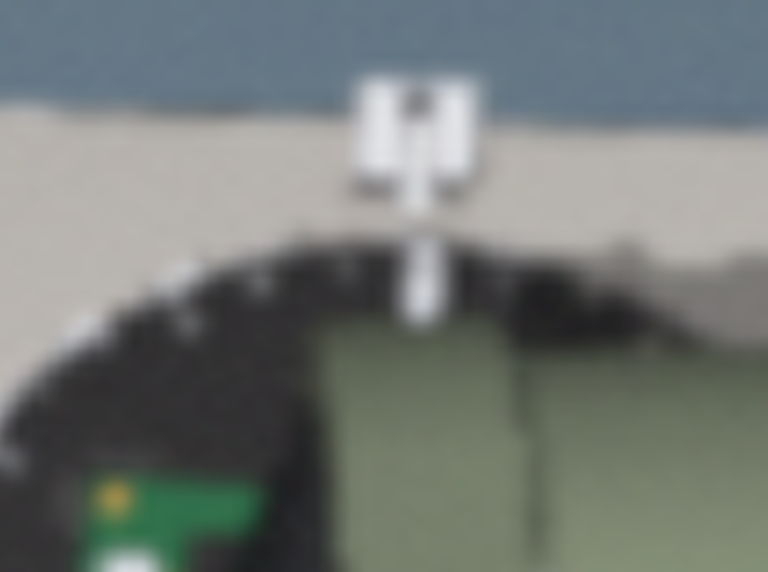

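Run:
```python
from h import *; from workcell import cams
np.set_printoptions(precision=4,suppress=True)
c=cams.get_calibration('wrist')
P=lambda u,v,z: onz(c,(255+(u+.5)/10-.5,(v+.5)/10-.5),z)[:2]
zo,zi=P(337,200,.046),P(355,443,.046); po,pi=P(302,140,.049),P(293,60,.049)
Q=lambda u,v,z: onz(c,(190+(u+.5)/2.8-.5,(v+.5)/2.8-.5),z)[:2]
va,pa,vb,pb=Q(411,137,.0665),Q(410,255,.083),Q(192,512,.0665),Q(174,416,.083); k=Q(722,308,.04)
ctr=(va+vb)/2
ang=lambda d:np.degrees(np.arctan2(d[1],d[0]))
print('ctr',ctr,'zo',zo-ctr,'zi',zi-ctr,'po',po-ctr,'pi',pi-ctr)
print('zero',ang(zo-ctr),'line dir',ang(zo-zi),'pointer',ang(po-ctr),'ptr dir',ang(pi-po),'knob',ang(k-ctr)+90,'clips yaw',ang(va-vb)-ang(np.array([62,-45])))
y=np.radians(ang(zo-ctr))
for p,v,s in((pa,va,0),(pb,vb,np.pi)):
    d=p-v; print(np.linalg.norm(d),(np.arctan2(d[1],d[0])-y-np.pi/2-s)%(2*np.pi))
u=np.array([np.cos(np.radians(-1.2)),np.sin(np.radians(-1.2))]);n=np.array([-u[1],u[0]])
print('lateral zero vs pointer mm',1e3*n@(zo-po), 'vs ctr', 1e3*n@(zo-ctr))
```

```text
ctr [ 0.5649 -0.0566] zo [ 0.0937 -0.004 ] zi [ 0.0722 -0.0029] po [ 0.0984 -0.0016] pi [ 0.1052 -0.0017]
zero -2.4708263409022515 line dir -3.0564206855900764 pointer -0.946657000356321 ptr dir -0.7364816967417954 knob -2.556551170062889 clips yaw -2.331294962835017
0.03813431065879576 1.4911462580802004
0.037703654685697224 1.5187243109425488
lateral zero vs pointer mm -2.515514329004842 vs ctr -2.08052987457387
```

The last check holds. In one wrist image the zero line ends 2.5 mm sideways of the pointer, against 5.5 mm allowed, and the clips read 1.49 and 1.52 rad. The board is square in its corner stops and the arm is clear of everything, so I hand in.

Run:
```python
from workcell import job,telemetry
print(telemetry.observe()['clock'],job.job_done())
```

```text
the job is handed in; nothing more can be done
15.025 None
```

I swung both clips in to their stops and turned the turntable until its zero line met the pointer, then handed the job in at 15.0 s of the 72 s allowed. No verdict was reported, so what follows rests on my own checks.

- **Clips:** each was pushed by its pin until the force rose to about 5 N. In the last picture they read 1.49 rad (a) and 1.52 rad (b). Pushing against the stops turned the table about 3.5° clockwise before I turned it round.
- **Turntable:** I pushed the handle round about 38°. In the last wrist picture the zero line ends about 2.5 mm short (clockwise) of the pointer, inside the 5.5 mm allowed.
- **Disagreement:** the top camera put the zero line nearly dead on, so the two views differ by about 2 mm. I judged both acceptable and did not nudge it further.
- **Board and surroundings:** the board is square in its corner stops. I never aimed the fingers at the board, and I saw none of the things lying around shifted, though I did not measure their positions again. The arm was raised clear of everything when I handed in.

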